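# Sort the bench: pots, vials and slide box into their trays

### The arm

A 6-joint arm with a two-finger parallel gripper is mounted at the origin on the work surface. World frame = base frame: x ahead of the robot, y to its left, z up, the work surface at z = 0. Lengths are in m, angles in degrees, forces in N, time in s.
With the tool pointing down it reaches from about 0.4 to 0.825 m from the base axis. Payload 7 kg.
Tool frame: the origin (TCP) lies midway between the tips of the shut fingers; the grasp point (between the pads) lies 19 mm behind it; x points along the fingers, y is the direction in which the jaws open and shut, and the axes are right-handed (so a half turn about x gives the same grasp; the last joint's range is limited). The gripper opens to 88 mm and grips with 3 to 60 N. Pads are 19 mm wide; open, the fingers measure 130 mm over their backs; the gripper's body (78 mm by 193 mm) begins 47 mm behind the grasp point.
Start: joints at [93.054, 20.546, 0.682, 0, -70.136, -16.507], TCP at [0.157, 0.656, 0.227] pointing down, gripper open.
Joint ranges: [-176.03, 176.03], [-82.01, 121.73], [-58.28, 71.71], [-173.87, 95.51], [-174.79, -0.11], [-173.66, 173.66]. Speed limits (degrees/s): [136.94, 136.94, 172.46, 180, 180, 180].

### API

Orientations are given as [roll, pitch, yaw] about the fixed x, y, z axes, in that order (R = Rz(yaw) Ry(pitch) Rx(roll)).
In Python, from rig import ctrl gives the robot as it stands. Calls block until the motion is done:
- ctrl.move_pose(position, orientation): joint-space move of the TCP to a pose.
- ctrl.line_to(position, ori=None, speed=0.15, f_stop=None): straight line of the TCP; ori=None keeps the orientation; speed is the mean speed in m/s. With f_stop (N) it stops when the force on the tool has changed by that much, and returns True; else False.
- ctrl.goto_joints(angles): joint-space move.
- ctrl.set_gripper(opening, squeeze=None): opening from 0.0 (shut) to 1.0 (fully open); squeeze is the grip in N (None keeps the last); returns when the fingers have stopped.
- ctrl.wait(seconds).
- ctrl.ik(position, orientation): joint angles nearest the present ones, or None.
- ctrl.snapshot(name): name is "scene" or "top" or "wrist"; returns a dict with "frame" (420x560x3 uint8, blue, green, red), "camera_matrix" (3x3 intrinsics, pixels), "rvec" (rotation vector, rad) and "tvec" (3), from world to camera coordinates, as OpenCV has them. Camera axes: x right, y down, z forward; pixel columns grow to the right and rows downward; lengths in m; the calibration is good to about 2 mm. A picture is of the moment at which its call begins. There is no depth.
A pose or a line that the arm cannot do raises ctrl.PlanningError and nothing moves.
- ctrl.finish_job(): hands the job in, once; it reports no verdict.
Readings, each from a call of its own:
- ctrl.current_time_s(): time.
- ctrl.current_joint_positions(): joint angles.
- ctrl.current_dq(): joint speeds.
- ctrl.current_joint_torque(): joint torques, N m.
- ctrl.current_tool_pos(): TCP position.
- ctrl.current_tcp_rot(): TCP orientation.
- ctrl.current_ft_force(): force on the tool from outside, world axes, zero at the start.
- ctrl.current_moment(): the same for the moment, N m.
- ctrl.current_finger_gap(): opening from 0.0 (shut) to 1.0 (fully open).
Only numpy, scipy, OpenCV 4.12 (cv2) and the standard library are available. Lean on these libraries where they do the work, as an engineer would, in place of code of your own. Each camera call takes 0.05 s, during which the arm holds its last target.

### The job

Sort the things scattered on the lab bench: stand the two squat white specimen pots in the two bays of the steel tray, one in each, stand the two slim amber vials in the two round wells of the white rack, one in each, and lay the grey slide box on its base inside the wooden tray. Everything must end standing level on the floor of its own bay, and the pots and vials must never be tipped over on the way. Leave the glass beaker and the petri dish where they stand.

Things in the scene. Friction and masses are not known exactly. Their poses are not given: they have to be found in the camera images.
- pot_a: specimen pot, squat white plastic cylinder with a screw lid (small grey disc on its top): 42 high, body diameter 42 to 43 up to 29 high, lid diameter 46 above that, about 60 g; stands upright at the start. Origin at the centre of its underside, z up along its axis. The two pots are identical and interchangeable.
- pot_b: specimen pot, squat white plastic cylinder with a screw lid (small grey disc on its top): 42 high, body diameter 42 to 43 up to 29 high, lid diameter 46 above that, about 60 g; stands upright at the start. Origin at the centre of its underside, z up along its axis. The two pots are identical and interchangeable.
- vial_a: sample vial, slim amber glass cylinder with a paper band and a white cap of the same width: diameter 26, 62 high, about 50 g; stands upright at the start. Origin at the centre of its underside, z up along its axis. The two vials are identical and interchangeable.
- vial_b: sample vial, slim amber glass cylinder with a paper band and a white cap of the same width: diameter 26, 62 high, about 50 g; stands upright at the start. Origin at the centre of its underside, z up along its axis. The two vials are identical and interchangeable.
- slidebox: slide box, plain grey plastic box with a paper label on its lid and a small steel clasp: 34 (x) by 84 (y) by 40 high, about 90 g, closed and not to be opened; lies on its base at any yaw. Origin at the centre of its underside, x across its narrow side, y along its length. It may be put in its tray either way round.
- pot_tray: shallow open steel tray, fixed to the bench, outside 74 (x) by 144 (y) by 13 high, walls 4 thick, floor 4 thick; one divider wall as high as the rim splits it into two nearly square bays, centred at y = +35 and y = -35, each 66 (x) by 66 (y) inside. Origin at the centre of its underside; y along its length.
- vial_rack: white plastic block, fixed to the bench, 66 (x) by 128 (y) by 22 high, with two round wells of diameter 42 and 16 deep (well floor 6 above the bench), centred at y = +30 and y = -30. Origin at the centre of its underside; y along its length.
- slide_cradle: shallow open tray of light wood, no divider, fixed to the bench, outside 68 (x) by 120 (y) by 13 high, walls 4 thick, floor 4 thick, inside 60 by 112. Origin at the centre of its underside; y along its length.
- beaker: bystander: clear glass beaker, open at the top, diameter about 60, 70 high, standing among the things; leave it alone. Origin at the centre of its underside.
- dish: bystander: closed petri dish of clear, whitish plastic, flat disc of diameter 64 and 16 high, lying among the things; leave it alone. Origin at the centre of its underside.
Things that resemble listed ones, but are neither listed nor needed, are in the scene too. Leave any black or yellow look-alike of the pot_b alone.

How it is judged:
By the outcome, as a careful person would: the job done as asked, in the order asked, and still so for the second after the job is handed in, with the robot touching nothing.
It also fails if it takes over 125 s, if anything falls off the work surface, if the arm or the gripper's body presses on something with over 40 N, if the wrist force passes 120 N, or if a joint passes its speed limit or range.

## Working session

There is one attempt and no reset: what is moved stays moved. The work goes in short steps, each a Python script; the robot and the scene stay as the last script left them, time stands still between calls to the robot, and variables do not carry over. Pictures are saved under pics/ and viewed, and the job is handed in when it is done.

```bash
ls; mkdir -p pics; python3 - <<'E'
from rig import ctrl
import cv2
for n in ("scene","top","wrist"):
    s=ctrl.snapshot(n); cv2.imwrite(f"pics/{n}0.png",s["frame"])
    R=cv2.Rodrigues(s["rvec"])[0]; print(n,s["camera_matrix"].tolist(),(-R.T@s["tvec"].reshape(3)).round(3))
print(ctrl.current_time_s(),ctrl.current_tcp_rot())
E
```

```text
pics
scene [[485.1986231181304, 0.0, 268.3349004695606], [0.0, 485.1986231181304, 210.09238962913378], [0.0, 0.0, 1.0]] [ 1.16  -0.044  0.86 ]
top [[415.7484300551396, 0.0, 278.3897740127846], [0.0, 415.7484300551396, 201.44161561093844], [0.0, 0.0, 1.0]] [ 0.376 -0.019  1.174]
wrist [[294.4948560756704, 0.0, 276.48374484540125], [0.0, 294.4948560756704, 205.87379428256264], [0.0, 0.0, 1.0]] [0.239 0.637 0.383]
0.15 [ 96.92043479  89.92404179 -96.53564505]
```

View pics/scene0.png

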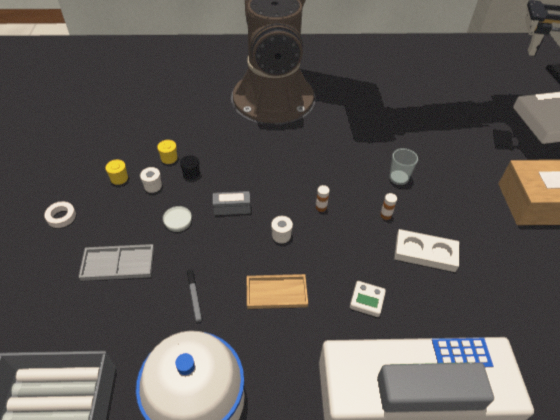

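View pics/top0.png

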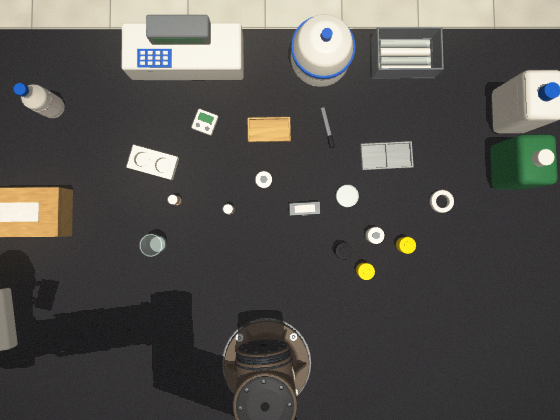

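View pics/wrist0.png

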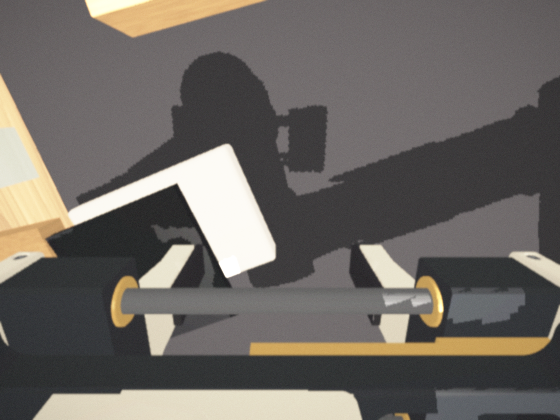

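Pot candidates (top view): white (263,179) and white (375,235), both with a grey disc. The black (343,250) and yellow (366,271), (407,245) ones are look-alikes, and the white ring (441,201) is a tape roll. I'll enlarge to confirm.

```bash
python3 - <<'E'
import cv2,numpy as np
t=cv2.imread("pics/top0.png"); s=cv2.imread("pics/scene0.png")
cv2.imwrite("pics/c1.png",cv2.resize(t[110:290,250:460],None,fx=3.3,fy=3.3,interpolation=cv2.INTER_CUBIC))
cv2.imwrite("pics/c2.png",cv2.resize(t[110:270,115:325],None,fx=3.6,fy=3.6,interpolation=cv2.INTER_CUBIC))
cv2.imwrite("pics/c3.png",cv2.resize(s[130:320,30:310],None,fx=2.8,fy=2.8,interpolation=cv2.INTER_CUBIC))
E
```

```text
(no output)
```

View pics/c1.png

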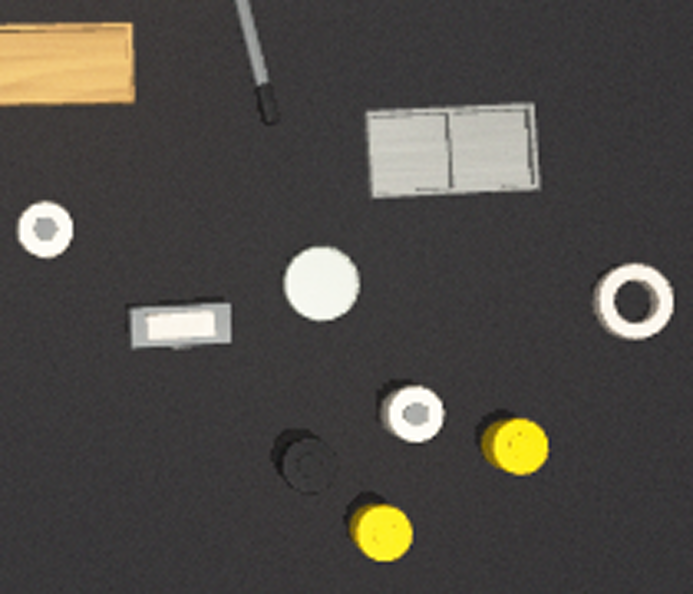

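View pics/c2.png

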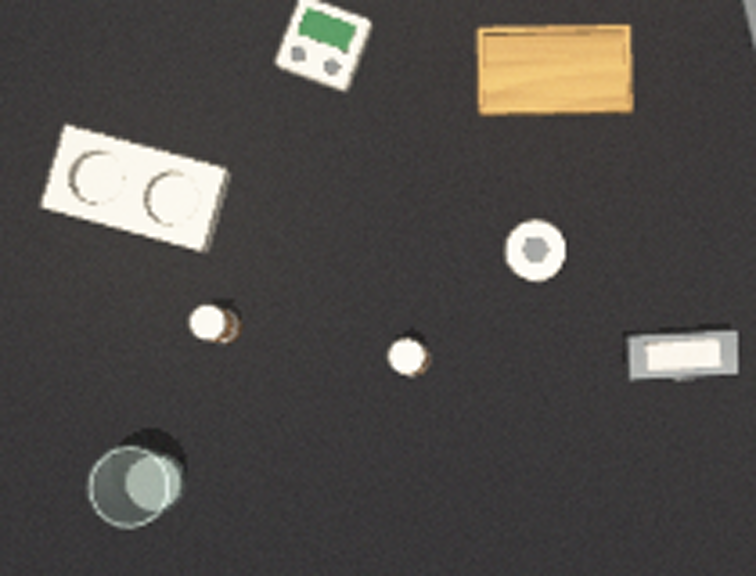

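View pics/c3.png

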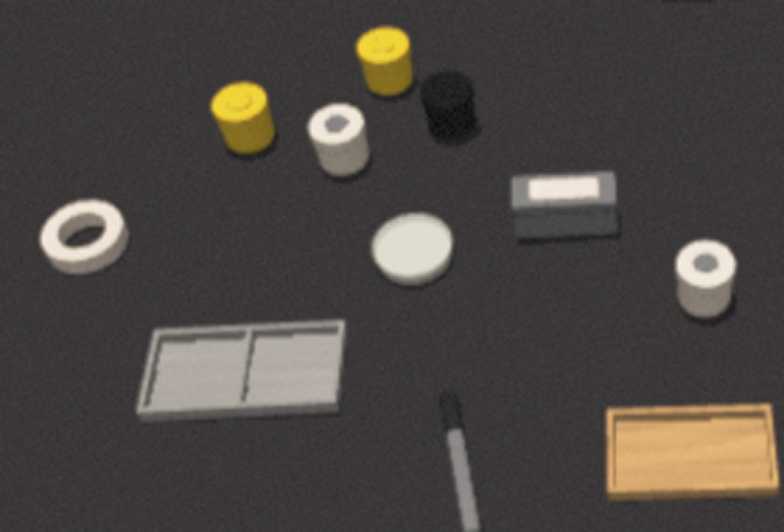

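Both white pots with grey discs are confirmed. Next I fit poses by matching projected model silhouettes to segmented blobs in both fixed views.

```bash
cat > vis.py <<'E'
import cv2,numpy as np
from scipy.optimize import least_squares
def proj(s,P): return cv2.projectPoints(np.asarray(P,float),s["rvec"],s["tvec"],s["camera_matrix"],None)[0].reshape(-1,2)
def back(s,uv,z):
    R=cv2.Rodrigues(s["rvec"])[0]; C=-R.T@s["tvec"].reshape(3)
    d=R.T@np.linalg.inv(s["camera_matrix"])@np.array([uv[0],uv[1],1.]); return (C+d*(z-C[2])/d[2])[:2]
a=np.linspace(0,2*np.pi,48,endpoint=False)
def cyl(*rz): return np.vstack([np.c_[r*np.cos(a),r*np.sin(a),0*a+z] for r,z in rz])
def box(w,l,z0,z1): return np.array([[x*w/2,y*l/2,z] for x in(-1,1) for y in(-1,1) for z in(z0,z1)])
M=dict(pot=cyl((.021,0),(.0215,.029),(.023,.029),(.023,.042)),vial=cyl((.013,0),(.013,.062)),
 slidebox=box(.034,.084,0,.04),tray=box(.074,.144,0,.013),rack=box(.066,.128,0,.022),cradle=box(.068,.120,0,.013),
 beaker=cyl((.03,0),(.03,.07)),dish=cyl((.032,0),(.032,.016)))
def place(m,x,y,yaw):
    c,s=np.cos(yaw),np.sin(yaw); return M[m]@np.array([[c,s,0],[-s,c,0],[0,0,1]])+[x,y,0]
def feat(h):
    m=cv2.moments(h.astype(np.float32)); A=m["m00"]
    return np.array([m["m10"]/A,m["m01"]/A]),np.array([m["mu20"],m["mu11"],m["mu02"]])/A, A
def blob(s,uv,thr=85):
    g=s["frame"].max(2); k=(cv2.GaussianBlur(g,(3,3),0)>thr).astype(np.uint8)
    n,L=cv2.connectedComponents(k)
    l=L[int(uv[1]),int(uv[0])]
    if l==0: return None
    mk=(L==l).astype(np.uint8)
    c=max(cv2.findContours(mk,cv2.RETR_EXTERNAL,cv2.CHAIN_APPROX_NONE)[0],key=cv2.contourArea)
    return cv2.convexHull(c).reshape(-1,2).astype(np.float32)
def fit(m,views,yaw0=None,z=.02):
    obs=[]
    for s,uv in views:
        h=blob(s,uv)
        if h is not None: obs.append((s,feat(h)))
    x0=np.mean([back(s,o[0],z) for s,o in obs],axis=0)
    def f(p):
        r=[]
        for s,o in obs:
            q=feat(cv2.convexHull(proj(s,place(m,p[0],p[1],p[2] if len(p)>2 else 0)).astype(np.float32)))
            r+=list(q[0]-o[0])
            if len(p)>2: # shape normalised
                r+=list((q[1]/np.sqrt(q[1][0]*q[1][2])-o[1]/np.sqrt(o[1][0]*o[1][2]))*3)
        return np.array(r)
    p=least_squares(f,list(x0)+([] if yaw0 is None else [yaw0]),x_scale=[.01,.01]+([] if yaw0 is None else [.1]),diff_step=1e-4).x
    ar=[round(float(feat(cv2.convexHull(proj(s,place(m,p[0],p[1],p[2] if len(p)>2 else 0)).astype(np.float32)))[2]/o[2]),2) for s,o in obs]
    return p,f(p),ar
E
python3 - <<'E'
from rig import ctrl
from vis import *
T=ctrl.snapshot("top");S=ctrl.snapshot("scene")
J=[("potA","pot",(263,172),(282,235),None),("potB","pot",(375,228),(151,183),None),("vial1","vial",(174,200),(389,201),None),("vial2","vial",(228,209),(322,191),None),
("slidebox","slidebox",(304,208),(232,198),0),("tray","tray",(375,156),(100,262),0),("rack","rack",(153,174),(427,262),0),("cradle","cradle",(269,129),(277,292),0),("dish","dish",(347,196),(177,218),None),("beaker","beaker",(160,244),(400,178),None)]
O={n:T["frame"].copy() for n in "T"};O["S"]=S["frame"].copy()
for n,m,t,s,y in J:
  for lab,v in (("both",[(T,t),(S,s)]),("top",[(T,t)]),("scn",[(S,s)])):
    try:
        y0=y
        if y is not None: y0={"rack":np.radians(-15)}.get(n,0.05)
        p,r,ar=fit(m,v,y0)
        print(n,lab,p[:2].round(4),(np.degrees(p[2]).round(1) if len(p)>2 else ""),"res",r.round(1),"area",ar)
        if lab=="both":
            for k,sn in(("T",T),("S",S)):
                cv2.polylines(O[k],[cv2.convexHull(proj(sn,place(m,p[0],p[1],p[2] if len(p)>2 else 0)).astype(np.float32)).astype(int)],True,(0,0,255),1)
    except Exception as e: print(n,lab,"ERR",e)
cv2.imwrite("pics/o1.png",cv2.resize(O["T"][100:290,110:470],None,fx=2.2,fy=2.2))
cv2.imwrite("pics/o2.png",cv2.resize(O["S"][120:330,30:480],None,fx=1.75,fy=1.75))
E
```

```text
potA both [0.5042 0.0049]  res [-1.1 -0.  -0.9  0. ] area [0.91, 0.98]
potA top [0.5042 0.0017]  res [-0. -0.] area [0.91]
potA scn [0.5041 0.0069]  res [0. 0.] area [0.98]
potB both [ 0.3475 -0.3011]  res [-1.2  0.  -1.  -0.2] area [0.98, 0.95]
potB top [ 0.3476 -0.3045]  res [0. 0.] area [0.98]
potB scn [ 0.3481 -0.2985]  res [-0.  0.] area [0.95]
vial1 both [0.4484 0.2502]  res [-1.   0.5 -0.8  0.7] area [0.99, 1.03]
vial1 top [0.4497 0.2476]  res [-0. -0.] area [0.99]
vial1 scn [0.4463 0.2525]  res [-0.  0.] area [1.03]
vial2 both [0.4219 0.1021]  res [-0.9  0.6 -0.8  0.7] area [0.91, 1.05]
vial2 top [0.4234 0.0996]  res [-0.  0.] area [0.9]
vial2 scn [0.4196 0.1041]  res [ 0. -0.] area [1.04]
slidebox both [ 0.4173 -0.108 ] -1.2 res [-1.   2.2  0.4  0.4 -0.1 -0.8  2.4 -4.   0.4  0.8] area [1.0, 1.89]
slidebox top [ 0.4232 -0.111 ] 3.7 res [-0.  -0.   0.3 -0.1 -0.1] area [1.0]
slidebox scn [ 0.4099 -0.1064] -5.6 res [-0.   0.  -3.9  0.6  0.8] area [1.89]
tray both [ 0.5726 -0.345 ] 0.0 res [-0.9  0.2  0.1  0.2 -0.  -0.7 -0.  -0.   0.1  0. ] area [0.96, 1.0]
tray top [ 0.573  -0.3
[... 282 characters left out ...]
0. ] area [0.9]
rack scn [0.558  0.3172] -17.9 res [-0.   0.   0.1  0.1 -0. ] area [0.93]
cradle both [ 0.6505 -0.01  ] 1.6 res [-1.1 -0.1  0.  -0.1 -0.  -0.8 -0.   0.1 -0.  -0. ] area [0.93, 0.95]
cradle top [ 0.6504 -0.013 ] 0.3 res [ 0. -0.  0. -0. -0.] area [0.93]
cradle scn [ 0.6506 -0.0085] 1.7 res [ 0.   0.   0.1 -0.  -0. ] area [0.95]
dish both [ 0.4581 -0.2297]  res [-1.1  0.3 -0.8  0.2] area [0.98, 1.06]
dish top [ 0.4589 -0.2327]  res [ 0. -0.] area [0.98]
dish scn [ 0.4575 -0.2278]  res [-0. -0.] area [1.06]
beaker both [0.3266 0.3064]  res [-0.5  0.5 -0.5  0.7] area [1.2, 1.19]
beaker top [0.3278 0.305 ]  res [0. 0.] area [1.2]
beaker scn [0.3242 0.308 ]  res [0. 0.] area [1.19]
```

View pics/o1.png

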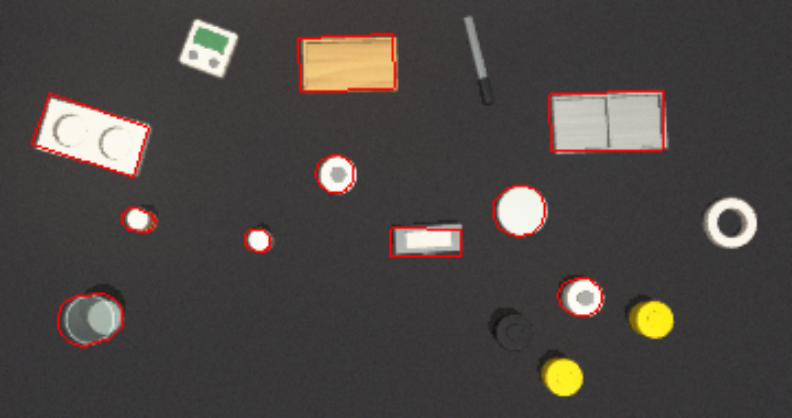

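```bash
cat > hlp.py <<'E'
from rig import ctrl
import numpy as np, cv2
def ori(th,q=None):
    return [90-th,90,0]
def best(pos,th):
    q0=np.array(ctrl.current_joint_positions()); b=None
    for t in (th,th+180):
        q=ctrl.ik(list(pos),ori(t))
        if q is None: continue
        d=np.abs(np.array(q)-q0).max()
        if b is None or d<b[0]: b=(d,t,q)
    return b
E
python3 - <<'E'
from hlp import *
for n,p,th in (("potA",(.504,.0035,.17),2.4),("potB",(.3475,-.3015,.17),30),("tray1",(.573,-.38,.15),2.4),("vial1",(.4485,.25,.1),-17.7),("rack",(.558,.315,.15),-17.7),("cradle",(.65,-.01,.15),1)):
    b=best(p,th); print(n,b and (b[0].round(),b[1],np.round(b[2],0)))
b=best((.504,.0035,.17),2.4)
ctrl.move_pose([.504,.0035,.17],ori(b[1])); print(ctrl.current_time_s(), ctrl.current_tool_pos())
s=ctrl.snapshot("wrist"); cv2.imwrite("pics/w1.png",s["frame"])
from vis import *
o=s["frame"].copy()
for y,c in((.0017,(0,0,255)),(.0069,(0,255,0))):
    cv2.polylines(o,[proj(s,np.c_[.504+.023*np.cos(a),y+.023*np.sin(a),0*a+.042]).astype(int)],True,c,1)
cv2.imwrite("pics/w1o.png",o)
E
```

```text
potA (np.float64(70.0), 182.4, array([ 23.,   7., -25.,   0., -58., -20.]))
potB (np.float64(109.0), 210, array([-16.,   3., -30.,   0., -57.,  46.]))
tray1 (np.float64(110.0), 182.4, array([-17.,  25.,  -3.,   0., -62.,  20.]))
vial1 (np.float64(52.0), 162.3, array([ 51.,  12., -29.,   0., -48., -69.]))
rack (np.float64(48.0), 162.3, array([ 47.,  21., -10.,   0., -60., -65.]))
cradle (np.float64(77.0), 181, array([ 16.,  21.,  -9.,   0., -60., -15.]))
2.875 [0.50424392 0.00414118 0.17001405]
```

View pics/w1o.png

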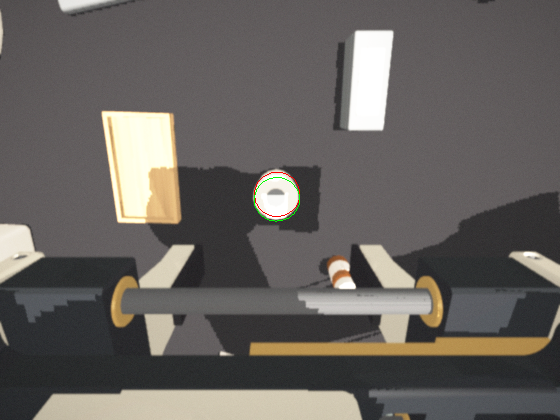

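The wrist view shows pot A's lid at about (276,193). The red circle (y from the top camera) fits better than the green. I'll fit in the wrist view too.

```bash
python3 - <<'E'
from hlp import *
from vis import *
import vis
s=ctrl.snapshot("wrist"); f=s["frame"].copy(); print(f[150,230],f[193,276],f[180,258],f[80,380],f[165,180])
cv2.imwrite("pics/w2.png",cv2.resize(f[150:240,220:340],None,fx=6,fy=6,interpolation=cv2.INTER_NEAREST))
b0=vis.blob; vis.blob=lambda s,uv:b0(s,uv,120)
print(fit("pot",[(s,(276,180))]))
for y in(0.02,.06): 
  print(fit("slidebox",[(s,(368,80))],y)); print(fit("cradle",[(s,(145,130))],y))
E
```

```text
[ 97  97 103] [143 147 145] [ 99 104 111] [255 255 255] [92 92 96]
(array([0.50556276, 0.00447397]), array([-3.01061795e-06, -2.06226517e-06]), [0.99])
(array([ 0.42183255, -0.10721737,  0.08482023]), array([-0.02255769, -0.00914627,  0.22513042,  0.20865955, -1.17388081]), [1.17])
(array([ 0.65214326, -0.01134383, -0.00118004]), array([-0.00037547,  0.00062625, -0.02056244,  0.02645271,  0.05274599]), [0.94])
(array([ 0.42183833, -0.1072103 ,  0.08290753]), array([-0.02288593, -0.00874411,  0.2254345 ,  0.20025943, -1.17521664]), [1.17])
(array([ 0.65214219, -0.0113448 , -0.00092539]), array([ 6.97452161e-05, -1.72881400e-05, -2.04637969e-02,  2.72122722e-02,
        5.24901614e-02]), [0.94])
```

View pics/w2.png

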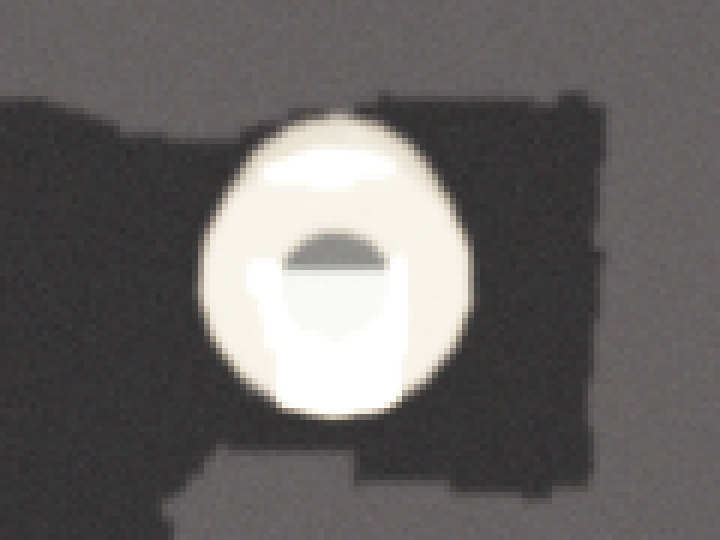

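```bash
cat >> hlp.py <<'E'
def over(p,th,z):
    b=best((p[0],p[1],z),th); ctrl.move_pose([p[0],p[1],z],ori(b[1]))
def pick(p,th,zg,gap,force=20,ztrans=.14):
    ctrl.set_gripper(gap/.088,force)
    over(p,th,ztrans)
    hit=ctrl.line_to([p[0],p[1],zg],speed=.12,f_stop=8)
    ctrl.set_gripper(0,force)
    print("grasp hit",hit,"gap",round(ctrl.current_finger_gap()*88,1),"tcp",np.round(ctrl.current_tool_pos(),4))
    ctrl.line_to([p[0],p[1],ztrans],speed=.15)
    print("lift gap",round(ctrl.current_finger_gap()*88,1),"F",np.round(ctrl.current_ft_force(),2),"t",ctrl.current_time_s())
def put(p,th,zp,gap,ztrans=.14):
    over(p,th,ztrans)
    ctrl.line_to([p[0],p[1],zp+.02],speed=.15)
    hit=ctrl.line_to([p[0],p[1],zp-.002],speed=.03,f_stop=4)
    print("put hit",hit,"tcp",np.round(ctrl.current_tool_pos(),4),"F",np.round(ctrl.current_ft_force(),2))
    ctrl.set_gripper(gap/.088)
    ctrl.line_to([p[0],p[1],ztrans],speed=.15)
    print("t",ctrl.current_time_s())
def snap(tag):
    for n in("top","scene"): cv2.imwrite(f"pics/{n}_{tag}.png",ctrl.snapshot(n)["frame"])
E
python3 - <<'E'
from hlp import *
pick((.505,.0045),2.4,.0165,66)
s=ctrl.snapshot("wrist"); cv2.imwrite("pics/w3.png",s["frame"])
E
```

```text
grasp hit False gap 45.5 tcp [0.505  0.0045 0.0165]
lift gap 45.4 F [-0.04  0.16 -1.47] t 6.35
```

View pics/w3.png

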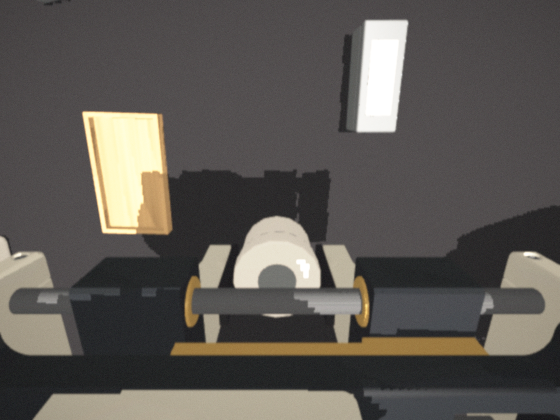

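Pot A is held upright between the fingers at about (277,265). Placing it in the far bay.

```bash
python3 - <<'E'
from hlp import *
put((.5745,-.3805),2.4,.0205,62)
s=ctrl.snapshot("wrist"); cv2.imwrite("pics/w4.png",s["frame"])
E
```

```text
put hit True tcp [ 0.5742 -0.3804  0.0204] F [0.87 0.25 3.16]
t 11.1333
```

View pics/w4.png

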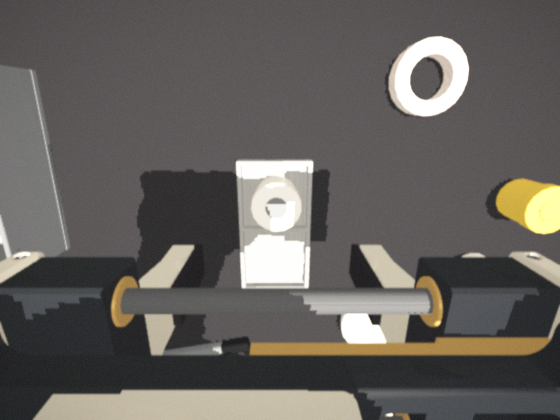

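Pot A stands centred in the far bay (276,200). Now pot B.

```bash
python3 - <<'E'
from hlp import *
pick((.348,-.3015),30,.0165,62)
put((.5715,-.3105),2.4,.0205,62)
s=ctrl.snapshot("wrist"); cv2.imwrite("pics/w5.png",s["frame"]); snap("a")
t=cv2.imread("pics/scene_a.png"); cv2.imwrite("pics/sa.png",cv2.resize(t[120:330,30:480],None,fx=1.75,fy=1.75))
E
```

```text
grasp hit False gap 45.4 tcp [ 0.3481 -0.3015  0.0166]
lift gap 45.5 F [ 0.04 -0.7  -0.02] t 15.2583
put hit True tcp [ 0.5712 -0.3104  0.0204] F [-0.3   0.61  3.27]
t 19.4333
```

View pics/w5.png

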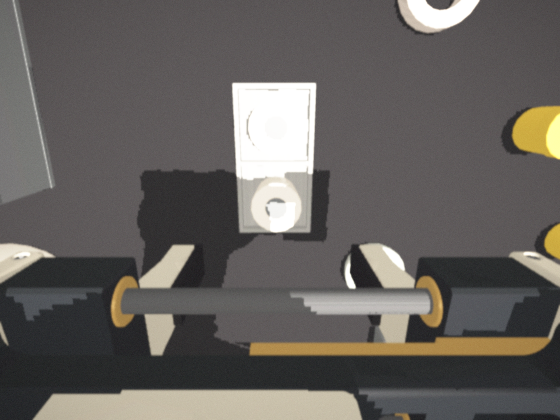

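View pics/sa.png

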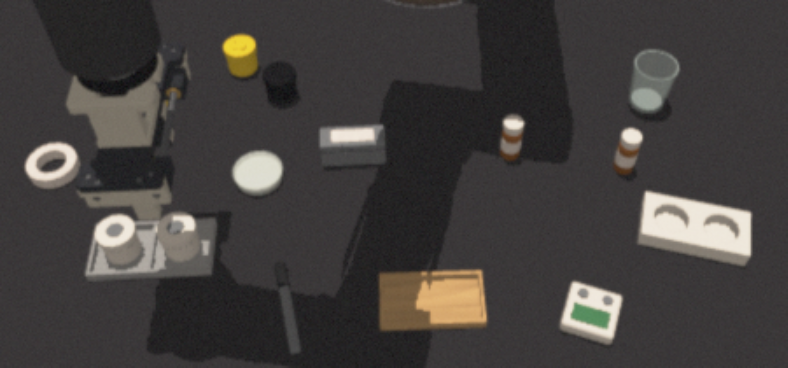

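Both pots stand in their bays (scene crop (118,240), (180,236)). Checking vial 1 and the rack in the wrist view before grasping.

```bash
python3 - <<'E'
from hlp import *
from vis import *
ctrl.set_gripper(50/.088/1000)
over((.448,.250),-17.7,.17)
s=ctrl.snapshot("wrist"); o=s["frame"].copy()
def pl(P,c): cv2.polylines(o,[proj(s,P).astype(int)],True,c,1)
pl(cyl((.013,.062))+[.448,.250,0],(0,0,255)); pl(cyl((.013,.0))+[.448,.250,0],(0,255,0))
for w in((.567,.3443),(.549,.287)): pl(cyl((.021,.022))+[w[0],w[1],0],(0,0,255))
pl(cyl((.013,.062))+[.4215,.102,0],(0,0,255))
cv2.imwrite("pics/w6.png",o); print(ctrl.current_tool_pos())
E
```

```text
[0.44833289 0.24949613 0.16988177]
```

View pics/w6.png

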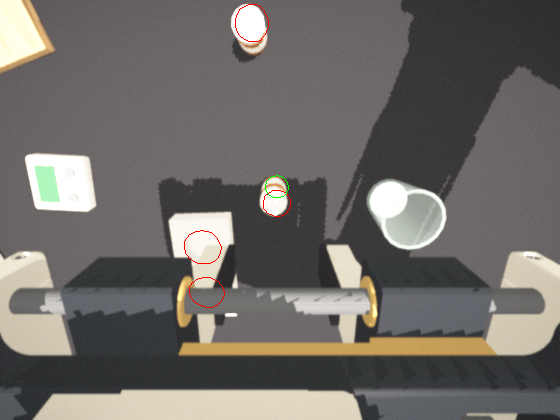

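Vial 1's cap sits at (274,203), within 2 px of the prediction. Go.

```bash
python3 - <<'E'
from hlp import *
pick((.449,.250),-17.7,.024,50,15)
put((.567,.3443),-17.7,.030,46)
over((.549,.287),-17.7,.17)
s=ctrl.snapshot("wrist"); cv2.imwrite("pics/w7.png",s["frame"])
E
```

```text
grasp hit False gap 25.8 tcp [0.449 0.25  0.024]
lift gap 25.7 F [-0.02 -0.02 -0.57] t 26.6417
put hit True tcp [0.5668 0.3441 0.0297] F [0.03 0.16 4.26]
t 30.7
```

View pics/w7.png

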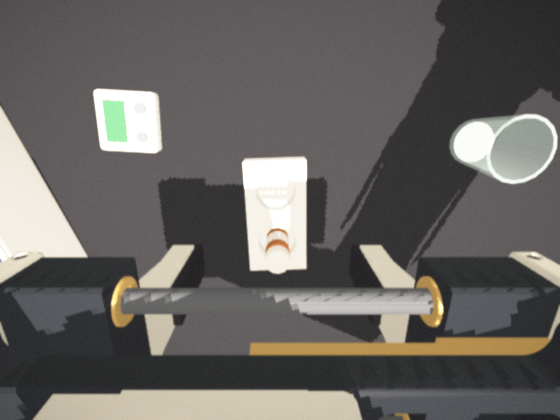

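Vial 1 stands in the far well (277,245). The near well at (276,190) is free for vial 2.

```bash
python3 - <<'E'
from hlp import *
pick((.4225,.102),-17.7,.024,50,15)
put((.549,.287),-17.7,.030,46)
ctrl.set_gripper(.7,20)
over((.423,-.108),3.7,.17)
from vis import *
s=ctrl.snapshot("wrist"); o=s["frame"].copy(); snap("b")
M["slidebox"]=box(.034,.084,.04,.04)
cv2.polylines(o,[cv2.convexHull(proj(s,place("slidebox",.423,-.108,np.radians(3.7))).astype(np.float32)).astype(int)],True,(0,0,255),1)
cv2.imwrite("pics/w8.png",o)
t=cv2.imread("pics/scene_b.png"); cv2.imwrite("pics/sb.png",cv2.resize(t[120:330,30:480],None,fx=1.75,fy=1.75))
E
```

```text
grasp hit False gap 25.9 tcp [0.4225 0.102  0.024 ]
lift gap 25.4 F [-0.37  0.59 -1.38] t 35.2833
put hit True tcp [0.5488 0.2869 0.0297] F [ 0.13 -0.96  3.07]
t 39.5833
```

View pics/w8.png

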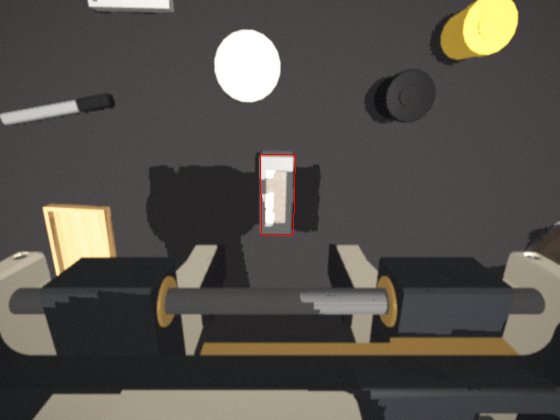

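View pics/sb.png

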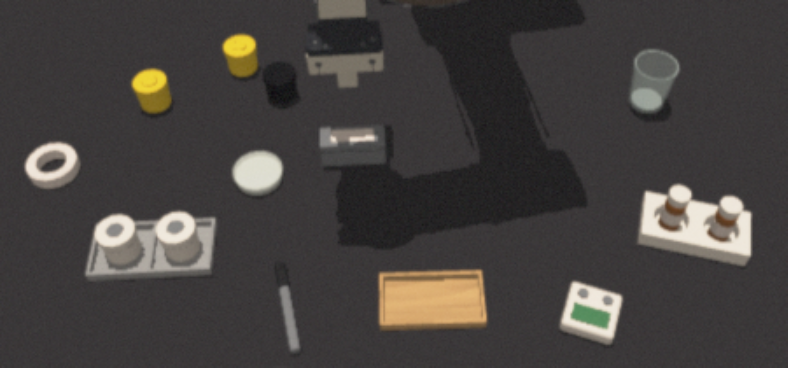

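Vials stand in both wells (scene crop (676,208), (725,218)), and the box fits its outline at (277,195). I'll grip it 16 mm off centre to clear the clasp.

```bash
python3 - <<'E'
from hlp import *
pick((.422,-.092),3.7,.014,60,30)
s=ctrl.snapshot("wrist"); cv2.imwrite("pics/w9.png",s["frame"])
E
```

```text
grasp hit False gap 33.6 tcp [ 0.4221 -0.092   0.014 ]
lift gap 33.9 F [ 0.06  0.45 -1.3 ] t 45.9917
```

View pics/w9.png

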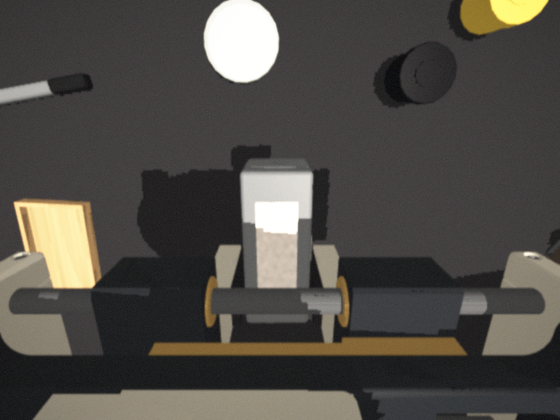

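The box is held squarely (277,235). Placing it.

```bash
python3 - <<'E'
from hlp import *
put((.6507,.0055),1,.018,48)
over((.55,.0),1,.25)
snap("c")
t=cv2.imread("pics/scene_c.png"); cv2.imwrite("pics/sc.png",cv2.resize(t[120:330,30:480],None,fx=1.75,fy=1.75))
t=cv2.imread("pics/top_c.png"); cv2.imwrite("pics/tc.png",cv2.resize(t[100:290,110:470],None,fx=2.2,fy=2.2))
cv2.imwrite("pics/w10.png",ctrl.snapshot("wrist")["frame"])
E
```

```text
put hit True tcp [0.6504 0.0054 0.0179] F [-0.66  0.26  4.2 ]
t 50.475
```

View pics/sc.png

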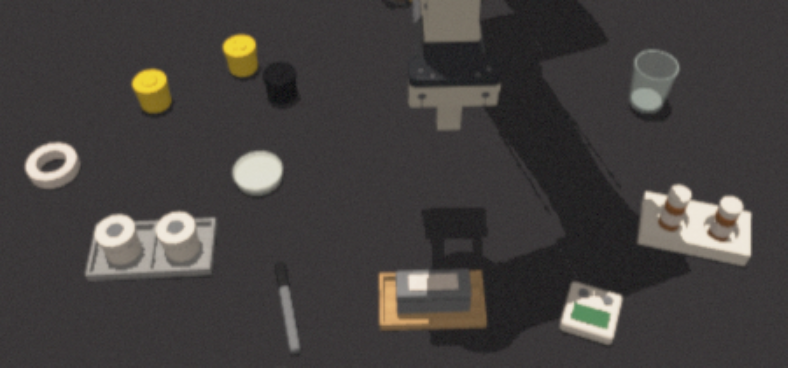

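View pics/w10.png

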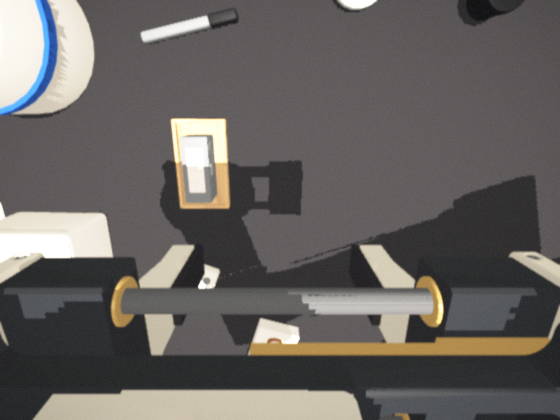

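Everything is in place and level. The box lies inside the wooden tray (432,290), and the pots, vials, beaker and dish are as intended. Handing in.

```bash
python3 - <<'E'
from rig import ctrl
print(ctrl.current_time_s()); ctrl.finish_job()
E
```

```text
51.275
the job is handed in; nothing more can be done
```

I sorted everything in the order asked and handed the job in at 51.3 s. The two white pots are in the steel tray's bays, the two vials are in the rack's wells, and the slide box is on its base in the wooden tray.

- **Placement:** each item touched down within 0.3 mm of the height expected for its bay floor. The last scene and wrist pictures show everything level and nothing tipped. The beaker, petri dish and the black and yellow look-alikes look unmoved by eye; I did not re-measure them.
- **Disagreement:** the top and scene cameras differed by about 5 mm in y. I used values between the two, and wrist-camera checks at pot A, vial 1, the slide box and the wooden tray matched to about 2 mm. The combined two-camera fit for the slide box was poor, so I used the top and wrist views for it instead.
- **Other checks:** none failed.

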